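# Bring the paint mark under the probe and zero the run-out readout

### The job

Get the gear wheel ready for its run-out check. With your fingertips, gently push the gear round on its spindle until the yellow paint patch on its rim lies under the tip of the probe; then lightly press the yellow zero key of the readout box all the way down, let it come back up and draw your hand clear. Do not press the other keys or touch the probe, and do not shift or pick up anything else on the bench.

Things in the scene. Friction and masses are not known exactly. Their poses are not given: they have to be found in the camera images.
- stand: Run-out stand, fixed to the bench, left or right with the readout on the other side: green round base, 210 mm across, 22 mm high, with a column of at most 30 mm radius that carries the gear. Origin on the bench under the gear's middle; z up; +x points from the gear's axis to the probe post, roughly away from the robot (yaw varies).
- gear: Steel gear wheel, 205 mm over the teeth, 1.5 kg. Origin on its upright axis at its underside, 47 mm above the bench; its x axis points from the axis to the paint patch. It turns freely either way without stops, about 2 N at 60 mm radius moves it, and it stays where it is left. It starts turned 0.6 rad or more from its goal, at any angle up to half a turn either way.
- gear_centre (a point): Point on the gear's axis level with the rim's top, 67 mm above the bench (rim 20 mm thick, inner radius 80 mm; hub radius 32 mm, its nut and spindle end 23 mm above the rim's top). Four dark spokes, 20 mm wide, 50 to 64 mm above the bench, lie at 0, 90, 180, 270 degrees from the patch; closed fingertips fit in the windows between them to push a spoke's side. Below the gear it is free down to 22 mm.
- gear_mark (a point): Middle of the yellow paint patch (22 mm along the radius, 14 mm across) on the top face of the rim, 92 mm from the gear's axis, 67 mm above the bench, in line with one spoke.
- probe: The probe with its post, never to be touched; origin and axes as the stand's. The post stands 150 mm from the gear's axis, 114 mm high above the bench, with a clamp and a small black knob to one side; the probe body, 14 mm thick and 89 mm above the bench, runs from it towards the gear to 107 mm from the axis. It overhangs only the outer 15 mm of the rim with its thin stylus.
- probe_tip (a point): Tip of the probe's thin stylus (small red ball), on the top face of the rim, 92 mm from the gear's axis, 67 mm above the bench. It does not move.
- readout: Grey bench readout, 160 (x) by 220 (y) mm, 1.8 kg, loose on rubber feet. Origin: middle of its underside; +x points to its back (away from the robot), z up. Front: flat key deck 40 mm high (x -80 to -15 mm); behind it a sloping display, 86 mm high from x = 10 mm. On the deck at x = -50 mm stand four 22 mm square keys, tops 48 mm high: red at y = 72, white at 24, yellow (zero) at -24, blue at -72 mm.
- zero_key_top (a point): Centre of the top of the yellow zero key, 8 mm proud of the deck when up; it is pressed straight down.
- zero_key (a joint): Travel of the yellow zero key, m: 0 up, 0.005 fully down. Spring key: 2 N to start it, 6 N fully down; comes back up when released.
- power_key (a joint): Travel of the red power key, m: 0 up, 0.005 fully down. To be left alone.
- unit_key (a joint): Travel of the white unit key (next to the yellow one), m: 0 up, 0.005 fully down. To be left alone.
- hold_key (a joint): Travel of the blue hold key (next to the yellow one, on the other side), m: 0 up, 0.005 fully down. To be left alone.
- bearing: Tapered roller bearing, loose, 63 mm diameter, 27 mm high, standing between the stand and the readout. Origin at the centre of its underside.
- nut: Large dark hexagon nut, loose, 41 mm over corners, 20 mm high, near the robot. Origin at the centre of its underside.
- tape: Roll of blue tape, loose, lying flat, 100 mm diameter, 38 mm high, beyond the work or to one side. Origin at the centre of its underside.
- pinion: Pinion shaft standing on its bearing, loose, 72 mm diameter at the foot, 98 mm high, beyond the work or to one side. Origin at the centre of its underside.
- jar: Grey jar with an orange lid, loose, 84 mm diameter, 95 mm high, beyond the work or to one side. Origin at the centre of its underside.
- caliper: Digital caliper with green head, loose, 230 mm long, lying at the left side. Origin under the middle of its beam.
- screwdriver: Red-handled screwdriver, loose, 210 mm long, lying at the right side. Origin under its middle.

How it is judged:
By the outcome, as a careful person would: the job done as asked, in the order asked, and still so for the second after the job is handed in, with the robot touching nothing.
It also fails if it takes over 58 s, if anything falls off the work surface, if the arm or the gripper's body presses on something with over 40 N, if the wrist force passes 120 N, or if a joint passes its speed limit or range.

### The arm

A 6-joint arm with a two-finger parallel gripper is mounted at the origin on the work surface. World frame = base frame: x ahead of the robot, y to its left, z up, the work surface at z = 0. Lengths are in mm, angles in rad, forces in N, time in s.
With the tool pointing down it reaches from about 275 to 750 mm from the base axis. Payload 10.2 kg.
Tool frame: the origin (TCP) lies midway between the tips of the shut fingers; the grasp point (between the pads) lies grasp_offset behind it (grasp_offset is the distance from the TCP to the grasp point, in mm); x points along the fingers, z is the direction in which the jaws open and shut, and the axes are right-handed (so a half turn about x gives the same grasp; the last joint's range is limited). The gripper opens to 85 mm and grips with 20 to 120 N. Pads are 22 mm wide; open, the fingers measure 114 mm over their backs; the gripper's body (76 mm by 85 mm) begins 54 mm behind the grasp point. The pads swing forward as they close: fully open they stand 13 mm farther back than shut.
Start: joints at [1.086, 0.313, 1.498, -0, 1.331, -0.223], TCP at [135.893, 507.114, 231.294] pointing down, gripper open.
Joint ranges: [-2.94, 2.94], [-0.97, 2.17], [0.19, 2.56], [-1.23, 4.37], [0.02, 3.11], [-2.88, 2.88]. Speed limits (rad/s): [2.39, 2.39, 3.01, 3.14, 3.14, 3.14].

### API

Orientations are given as a unit quaternion [w, x, y, z].
In Python, from rig import sense, capture, calibration, finish_job, grasp_offset gives the robot as it stands.
- The arm moves only by the shell command python3 -m jog 'ROWS' [FORCE]. ROWS is JSON, a list of rows, each an object with "linear": the shift along the tool's x, y, z scaled (see below), a list of three; "rotation": the turn, a rotation vector about the tool's x, y, z scaled (see below), a list of three; "grip": the finger opening in mm, from 0 to 85.4. A call has 1 to 20 rows; each row is the pose to reach, as a shift and turn from the pose measured when the call began, along the tool's axes at that moment; what a row does not reach only later rows make up. The controller multiplies each number of a shift by 0.3 m and each number of a turn by 0.5 rad. A row lasts 1/12 s, in which the tool goes at most 41.7 mm and 7.16 degrees, less where a joint would pass 70% of its speed; a pose out of reach is approached as far as the arm can. A call with a number of a shift or a turn outside -1 to 1 is refused whole. A call with a gripper value outside its range is refused whole. The fingers move at their own pace and stop on an object; FORCE is the grip in N (left out, the last holds). Time passes only in rows, so rows that repeat a pose let the fingers close. It gives the time, the measured TCP pose, the force and the opening at its end, in the units of the state.
- sense(): the state, without advancing time (a new reading comes with each control period).
- capture(name): name is "side" or "top"; returns (picture, depth): 420x560x3 uint8, red, green, blue; 420x560 float32, mm along the optical axis (not along the pixel's ray), 0 where there is no reading.
- calibration(name): a dict with "intrinsics" (3x3 intrinsics, pixels), "world_from_camera" (4x4, takes a point from camera to world coordinates). Camera axes: x right, y up, looking along -z (the intrinsics and any distortion apply to the point x, -y, -z); pixel columns grow to the right and rows downward; lengths in mm; the calibration is good to about 2 mm. A picture is of the moment at which its call begins. calibration takes no time and is no camera call.
- finish_job(): hands the job in, once; it reports no verdict.
The state is a dict: "time_s": time; "joints": joint angles; "dq": joint speeds; "tau": joint torques, N m; "eef_pos": TCP position; "ee_rot": TCP orientation; "force": force on the tool from outside, world axes, zero at the start; "wrist_torque": the same for the moment, N m; "grip_width": opening from 0.0 (shut) to 1.0 (fully open).
Only numpy, scipy, OpenCV 4.12 (cv2) and the standard library are available. Lean on these libraries where they do the work, as an engineer would, in place of code of your own. Each camera call takes 0.05 s, during which the arm holds its last target.

## Working session

There is one attempt and no reset: what is moved stays moved. The work goes in short steps, Python scripts to look and compute and a shell command to move; the robot and the scene stay as the last step left them, time stands still between calls to the robot, and variables do not carry over. Pictures are saved under pics/ and viewed, and the job is handed in when it is done.

```bash
ls; mkdir -p pics
python3 - <<'E'
from rig import sense, capture, calibration, grasp_offset
import cv2, numpy as np
s=sense(); print(s); print(grasp_offset)
for n in("side","top"):
    p,d=capture(n); cv2.imwrite(f"pics/{n}0.png",p[:,:,::-1]); np.save(f"pics/{n}0.npy",d); np.save(f"pics/{n}0rgb.npy",p)
    c=calibration(n); print(n,c)
E
```

```text
pics
{'time_s': 0.0, 'joints': array([ 1.08557950e+00,  3.13475429e-01,  1.49846656e+00,  6.20389731e-06,
        1.33097341e+00, -2.23376483e-01]), 'dq': array([ 0.00165605, -0.00045133,  0.00109431, -0.00070254,  0.00010499,
       -0.00061545]), 'tau': array([ 1.77374888e-03, -4.12261069e+01, -2.59750199e+01, -8.67402218e-05,
        4.07206608e-03,  1.83318218e-05]), 'eef_pos': array([135.77450632, 506.86969832, 230.71096177]), 'ee_rot': array([ 0.56056877, -0.43064082,  0.5614203 ,  0.43025385]), 'force': array([ 0.08608365, -0.76281267, -0.14009832]), 'wrist_torque': array([-0.01244262,  0.04710214,  0.02538822]), 'grip_width': 0.9984692070582499}
18.700000000000003
side {'intrinsics': array([[419.46285232,   0.        , 284.53372662],
       [  0.        , 419.46285232, 204.81694257],
       [  0.        ,   0.        ,   1.        ]]), 'world_from_camera': array([[ 8.88783079e-01,  2.92421929e-01, -3.52922164e-01,
         1.85792215e+02],
       [-4.58275530e-01,  5.78656579e-01, -6.74640721e-01,
        -7.73848463e+02],
       [ 6.94099061e-03,  7.61344849e-01,  6.48309990e-01,
         8.05522083e+02],
       [ 0.00000000e+00,  0.00000000e+00,  0.00000000e+00,
         1.00000000e+00]])}
top {'intrinsics': array([[498.81345378,   0.        , 269.77474393],
       [  0.        , 498.81345378, 220.70075751],
       [  0.        ,   0.        ,   1.        ]]), 'world_from_camera': array([[-2.87328480e-02,  9.86629830e-01, -1.60424442e-01,
         3.54172441e+02],
       [-9.99451226e-01, -3.10029104e-02, -1.16647816e-02,
        -3.11300297e+01],
       [-1.64824461e-02,  1.60001243e-01,  9.86979195e-01,
         1.49591427e+03],
       [ 0.00000000e+00,  0.00000000e+00,  0.00000000e+00,
         1.00000000e+00]])}
```

View pics/top0.png

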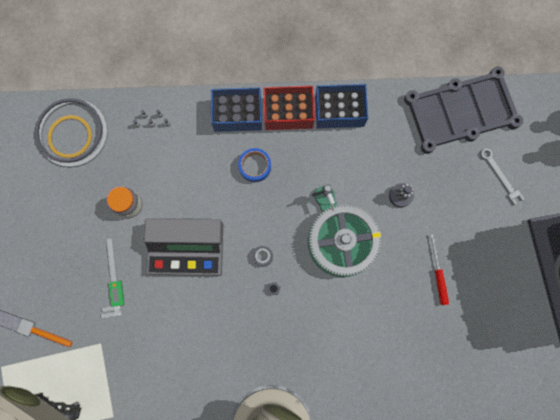

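View pics/side0.png

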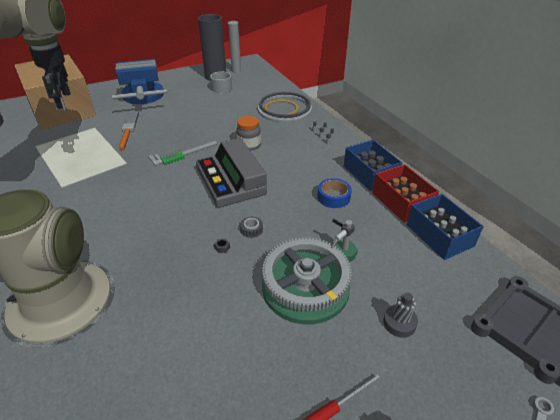

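The top view shows the gear at about (344,241), its yellow patch at (377,236), the probe post at about (325,195), and the readout at (184,245) with the yellow key at (191,265). The gear is on the robot's right. Next I'll measure these.

```bash
cat > h.py <<'E'
import numpy as np, cv2
from rig import calibration
def ray(n,u,v):
    c=calibration(n);K=c["intrinsics"];T=c["world_from_camera"]
    d=np.array([(u-K[0,2])/K[0,0],-(v-K[1,2])/K[1,1],-1.]); return T[:3,3],T[:3,:3]@d
def onz(n,u,v,z):
    o,d=ray(n,u,v); return o+d*(z-o[2])/d[2]
def proj(n,P):
    c=calibration(n);K=c["intrinsics"];T=c["world_from_camera"]
    q=T[:3,:3].T@(np.asarray(P,float)-T[:3,3]); return np.array([K[0,2]+K[0,0]*q[0]/-q[2],K[1,2]-K[1,1]*q[1]/-q[2]])
def blobs(rgb,lo,hi,amin=8):
    m=cv2.inRange(cv2.cvtColor(rgb,cv2.COLOR_RGB2HSV),lo,hi)
    k,l,s,c=cv2.connectedComponentsWithStats(m)
    return [(c[i].round(2),s[i,4]) for i in range(1,k) if s[i,4]>=amin]
E
python3 - <<'E'
from h import *
for n in("top","side"):
    p=np.load(f"pics/{n}0rgb.npy"); print(n)
    for c,a in blobs(p,(20,120,120),(35,255,255)): print("yel",c,a,onz(n,*c,67).round(1),onz(n,*c,48).round(1))
    for c,a in blobs(p,(0,150,100),(6,255,255),1): print("red",c,a,onz(n,*c,67).round(1),onz(n,*c,48).round(1))
    for c,a in blobs(p,(105,150,100),(125,255,255)): print("blu",c,a,onz(n,*c,48).round(1))
p=np.load("pics/top0rgb.npy");b=cv2.imread("pics/top0.png")
cv2.imwrite("pics/tz.png",cv2.resize(b[170:290,280:400],None,fx=5,fy=5,interpolation=cv2.INTER_CUBIC))
b=cv2.imread("pics/side0.png")
cv2.imwrite("pics/sz.png",cv2.resize(b[205:325,240:380],None,fx=5,fy=5,interpolation=cv2.INTER_CUBIC))
# gear height points from depth
d=np.load("pics/top0.npy");c0=[]
for v in range(190,290):
  for u in range(290,400):
    if d[v,u]>0:
      o,r=ray("top",u,v); P=o+r*d[v,u]
      if 63<P[2]<71: c0.append(P[:2])
c0=np.array(c0,np.float32); c,r=cv2.minEnclosingCircle(c0); print("circle",c,r,len(c0), c0.mean(0))
E
```

```text
top
yel [ 69.17 136.19] 372 [862.5 581.   67. ] [869.3 589.1  48. ]
yel [375.75 234.69] 32 [ 536.1 -318.1   67. ] [ 538.5 -321.9   48. ]
yel [191.17 264.25] 71 [467.  214.9  67. ] [468.5 218.1  48. ]
red [288.  87.] 1 [995.2 -81.3  67. ] [1003.8  -82.    48. ]
red [292.5  87. ] 4 [994.7 -94.9  67. ] [1003.3  -95.8   48. ]
red [302.5  87. ] 14 [ 993.7 -125.2   67. ] [1002.2 -126.4   48. ]
red [296.51 113.55] 154 [ 909.9 -103.9   67. ] [ 917.3 -104.9   48. ]
red [265.   90.5] 8 [986.5 -11.3  67. ] [994.9 -11.   48. ]
red [272.5  88. ] 10 [993.7 -34.2  67. ] [1002.2  -34.3   48. ]
red [280.5  88. ] 4 [992.9 -58.5  67. ] [1001.3  -58.8   48. ]
red [264.76 103.16] 25 [946.2  -9.4  67. ] [954.   -9.2  48. ]
red [158.46 263.8 ] 59 [471.1 309.   67. ] [472.6 313.6  48. ]
red [441.65 287.25] 246 [ 380.8 -494.2   67. ] [ 381.1 -500.3   48. ]
blu [319.   118.38] 8 [ 899.5 -172.5   48. ]
blu [345.63 118.52] 27 [ 896.2 -253.1   48. ]
blu [228.22 122.33] 9 [896.6 103.7  48. ]
blu [254.34 167.21] 192 [753.2  27.5  48. ]
blu [207.44 264.44] 63 [466.5 170.7  48. ]
side
yel [272.74 102.66] 38 [822.4 5
[... 4057 characters left out ...]
  69.53] 118 [ 433.7 1139.5   48. ]
blu [137.86  81.21] 85 [ 413.8 1012.4   48. ]
blu [157.68  86.14] 37 [476.4 927.4  48. ]
blu [150.58  95.92] 12 [428.3 850.7  48. ]
blu [351.36 150.86] 14 [919.7 158.5  48. ]
blu [386.82 167.  ] 40 [967.   32.3  48. ]
blu [336.38 196.49] 333 [747.1 -19.7  48. ]
blu [221.34 187.58] 38 [469.  166.8  48. ]
blu [431.   198.47] 15 [ 983.1 -148.9   48. ]
blu [417.79 209.05] 19 [ 918.4 -167.6   48. ]
blu [467.27 232.54] 59 [ 970.7 -298.2   48. ]Traceback (most recent call last):
  File "<stdin>", line 16, in <module>
  File "h.py", line 4, in ray
    c=calibration(n);K=c["intrinsics"];T=c["world_from_camera"]
ValueError: time passes only in moves, steps and waits
```

```bash
sleep 1
```

```text
(no output)
```

View pics/tz.png

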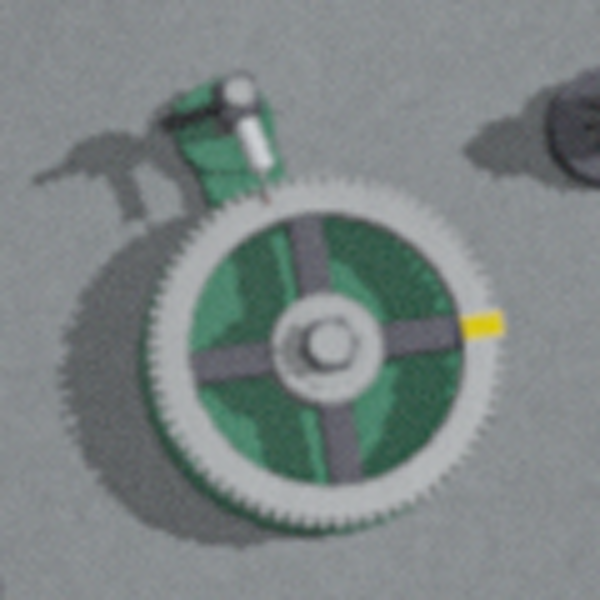

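View pics/sz.png

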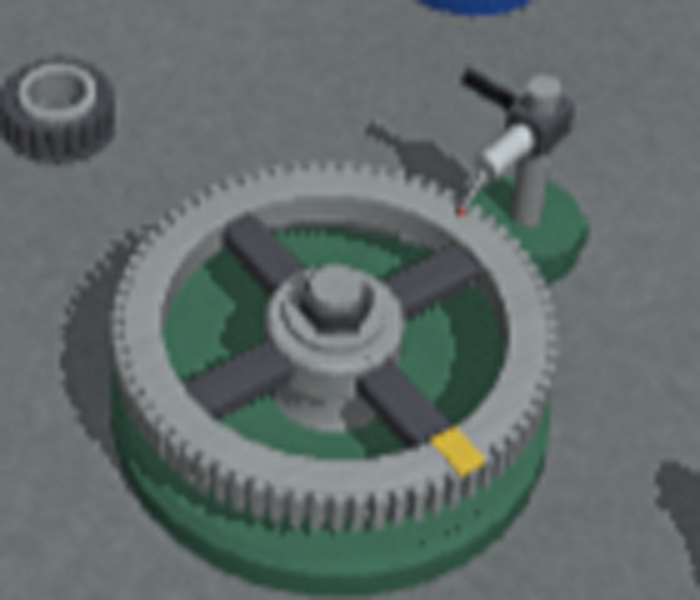

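```bash
cat > /tmp/a.py <<'E'
import re
s=open('h.py').read()
s=s.replace("from rig import calibration\n","from rig import calibration as _c\nC={n:_c(n) for n in('top','side')}\ncalibration=lambda n:C[n]\ndef cloud(n,d):\n    K=C[n]['intrinsics'];T=C[n]['world_from_camera'];v,u=np.indices(d.shape)\n    q=np.stack([(u-K[0,2])/K[0,0]*d,-(v-K[1,2])/K[1,1]*d,-d],-1)\n    return q@T[:3,:3].T+T[:3,3]\n")
open('h.py','w').write(s)
E
python3 /tmp/a.py
python3 - <<'E'
from h import *
for n in("top","side"):
    P=cloud(n,np.load(f"pics/{n}0.npy")); 
    m=(P[...,2]>62)&(P[...,2]<72)&(abs(P[...,0]-520)<130)&(abs(P[...,1]+225)<130)
    Q=P[m]; c,r=cv2.minEnclosingCircle(Q[:,:2].astype(np.float32)); print(n,"circ",c,r,m.sum(),Q[:,2].mean())
    # inner/outer via radius percentiles
    A=np.c_[2*Q[:,:2],np.ones(len(Q))]
    p=np.load(f"pics/{n}0rgb.npy")
    w=dict(top=(325,200,345,216),side=(322,238,342,256))[n]
    a=p[w[1]:w[3],w[0]:w[2]].astype(int); s=a[...,0]-(a[...,1]+a[...,2])/2
    ij=np.argsort(s.ravel())[::-1][:5]
    for i in ij: v,u=divmod(i,a.shape[1]); print(u+w[0],v+w[1],s.ravel()[i],onz(n,u+w[0],v+w[1],67).round(1))
    # bbox-centre along robust extents
    print("ext",[ (np.percentile(Q[:,k],.3),np.percentile(Q[:,k],99.7)) for k in(0,1)])
print(proj("top",[520,-225,67]))
# two-view triangulation of tip
def tri(a,b):
    o1,d1=ray("top",*a);o2,d2=ray("side",*b)
    t=np.linalg.lstsq(np.c_[d1,-d2],o2-o1,rcond=None)[0]; x=o1+d1*t[0];y=o2+d2*t[1];return ((x+y)/2).round(1),np.linalg.norm(x-y)
print("patch",tri((375.75,234.7),(331.3,294.8)),"key",tri((191.17,264.25),(216.2,178.8)),"tip",tri((333.2,209.6),(332,247.3)))
E
```

```text
top circ (526.655517578125, -228.1861114501953) 102.93833923339844 1787 66.42905287247636
333 209 9.0 [ 615.1 -199.    67. ]
333 210 8.5 [ 612.2 -198.8   67. ]
334 210 2.0 [ 612.1 -201.7   67. ]
332 209 1.5 [ 615.2 -196.1   67. ]
333 211 0.5 [ 609.2 -198.7   67. ]
ext [(np.float64(426.4348854538217), np.float64(626.1831835910633)), (np.float64(-328.14712537091043), np.float64(-129.0856202186993))]
side circ (529.5033569335938, -227.89242553710938) 104.66363525390625 2680 66.1562714539836
332 247 80.5 [ 618.3 -198.    67. ]
332 246 27.0 [ 620.1 -195.1   67. ]
332 248 25.0 [ 616.5 -200.8   67. ]
331 247 21.5 [ 616.2 -196.9   67. ]
331 246 6.0 [ 618. -194.   67.]
ext [(np.float64(429.05379762257877), np.float64(630.3629789854831)), (np.float64(-329.19689637267555), np.float64(-129.0896780165734))]
[343.6765601  241.21693897]
patch (array([ 537.9, -318.8,   67.7]), np.float64(4.243462834433979)) key (array([470.2, 218.3,  44.8]), np.float64(2.9638342438160272)) tip (array([ 614.7, -200. ,   69.1]), np.float64(3.7501504578464977))
```

```bash
cat >> h.py <<'E'
from scipy.spatial.transform import Rotation as R
from rig import sense
def rot(): 
    q=sense()["ee_rot"]; return R.from_quat([q[1],q[2],q[3],q[0]])
def want(P,yaw=None):
    """rows numbers for world TCP P and pointing straight down with tool-z horizontal heading yaw (deg, mod 180)"""
    s=sense();r=rot();M=r.as_matrix()
    lin=M.T@(np.asarray(P,float)-s["eef_pos"])/300
    out=[lin.round(3)]
    if yaw is not None:
        best=None
        for k in(0,180):
            a=np.radians(yaw+k);z=np.array([np.cos(a),np.sin(a),0]);x=np.array([0,0,-1.]);y=np.cross(z,x)
            t=(r.inv()*R.from_matrix(np.c_[x,y,z])).as_rotvec()
            if best is None or np.linalg.norm(t)<np.linalg.norm(best): best=t
        out.append((best/.5).round(3))
    return out
def st():
    s=sense();M=rot().as_matrix();print("t",round(s["time_s"],2),"pos",s["eef_pos"].round(1),"jaw",np.degrees(np.arctan2(M[1,2],M[0,2])).round(1),"down",M[:,0].round(3),"F",s["force"].round(1),"g",round(float(s["grip_width"]),3),"j",s["joints"].round(2))
E
python3 - <<'E'
from h import *
st(); print(rot().as_matrix().round(3))
print(want([484,-192,231],None)); print(want([484,-192,231],51))
E
```

```text
t 0.1 pos [135.8 506.9 230.8] jaw 75.0 down [-0.001 -0.001 -1.   ] F [ 1.3 -0.6 -0.4] g 1.003 j [ 1.09  0.31  1.5  -0.    1.33 -0.22]
[[-0.001 -0.966  0.259]
 [-0.001  0.259  0.966]
 [-1.     0.    -0.001]]
[array([ 1.000e-03, -1.724e+00, -1.950e+00])]
[array([ 1.000e-03, -1.724e+00, -1.950e+00]), array([ 0.838, -0.002,  0.   ])]
```

```bash
R='{"linear":[0,-0.862,-0.975],"rotation":[0,0,0],"grip":0}'; python3 -m jog '[{"linear":[0,-0.862,-0.975],"rotation":[0,0,0],"grip":0},{"linear":[0,-0.862,-0.975],"rotation":[0,0,0],"grip":0},{"linear":[0,-0.862,-0.975],"rotation":[0,0,0],"grip":0},{"linear":[0,-0.862,-0.975],"rotation":[0,0,0],"grip":0},{"linear":[0,-0.862,-0.975],"rotation":[0,0,0],"grip":0},{"linear":[0,-0.862,-0.975],"rotation":[0,0,0],"grip":0},{"linear":[0,-0.862,-0.975],"rotation":[0,0,0],"grip":0},{"linear":[0,-0.862,-0.975],"rotation":[0,0,0],"grip":0},{"linear":[0,-0.862,-0.975],"rotation":[0,0,0],"grip":0},{"linear":[0,-0.862,-0.975],"rotation":[0,0,0],"grip":0},{"linear":[0,-0.862,-0.975],"rotation":[0,0,0],"grip":0},{"linear":[0,-0.862,-0.975],"rotation":[0,0,0],"grip":0}]' 20; python3 -c "
from h import *
st();print(want([484,-192,231],75),want([484,-192,120],75))"
```

```text
time_s: 1.1
eef_pos: [309.9, 157.0, 230.9]
ee_rot: [0.561, -0.43, 0.562, 0.43]
force: [0.4, 0.6, 0.8]
grip_width: -0.005
t 1.1 pos [309.9 157.  230.9] jaw 74.9 down [-0.001 -0.001 -1.   ] F [0.4 0.6 0.8] g -0.005 j [ 0.13 -0.09  1.96 -0.    1.28 -1.18]
[array([ 0.   , -0.864, -0.972]), array([-0.005, -0.002, -0.001])] [array([ 0.37 , -0.864, -0.971]), array([-0.005, -0.002, -0.001])]
```

```bash
python3 -m jog '[{"linear":[0,-0.864,-0.972],"rotation":[0,0,0],"grip":0},{"linear":[0,-0.864,-0.972],"rotation":[0,0,0],"grip":0},{"linear":[0,-0.864,-0.972],"rotation":[0,0,0],"grip":0},{"linear":[0,-0.864,-0.972],"rotation":[0,0,0],"grip":0},{"linear":[0,-0.864,-0.972],"rotation":[0,0,0],"grip":0},{"linear":[0,-0.864,-0.972],"rotation":[0,0,0],"grip":0},{"linear":[0,-0.864,-0.972],"rotation":[0,0,0],"grip":0},{"linear":[0,-0.864,-0.972],"rotation":[0,0,0],"grip":0},{"linear":[0,-0.864,-0.972],"rotation":[0,0,0],"grip":0},{"linear":[0,-0.864,-0.972],"rotation":[0,0,0],"grip":0},{"linear":[0.3,-0.864,-0.972],"rotation":[0,0,0],"grip":0},{"linear":[0.37,-0.864,-0.972],"rotation":[0,0,0],"grip":0},{"linear":[0.37,-0.864,-0.972],"rotation":[0,0,0],"grip":0},{"linear":[0.37,-0.864,-0.972],"rotation":[0,0,0],"grip":0},{"linear":[0.37,-0.864,-0.972],"rotation":[0,0,0],"grip":0}]'
python3 - <<'E'
from h import *
from rig import capture
st();print(want([484,-192,52],75))
for n in("top","side"):
    p,d=capture(n); b=p[:,:,::-1]
    w=b[170:290,280:400] if n=="top" else b[205:325,240:380]
    cv2.imwrite(f"pics/{n}1.png",cv2.resize(w,None,fx=4.5,fy=4.5,interpolation=cv2.INTER_CUBIC))
a=cv2.imread("pics/top1.png");b=cv2.imread("pics/side1.png");cv2.imwrite("pics/b1.png",cv2.resize(np.hstack([a,b]),None,fx=.68,fy=.68))
E
```

```text
time_s: 2.35
eef_pos: [484.2, -190.9, 119.9]
ee_rot: [0.56, -0.43, 0.562, 0.431]
force: [-0.6, 0.1, 1.3]
grip_width: 0.0
t 2.35 pos [ 484.2 -190.9  119.9] jaw 75.0 down [-0.003  0.    -1.   ] F [-0.6  0.1  1.3] g 0.0 j [-0.6   0.42  1.66 -0.    1.07 -1.91]
[array([ 0.226, -0.001, -0.004]), array([-0.001, -0.001, -0.005])]
```

View pics/b1.png

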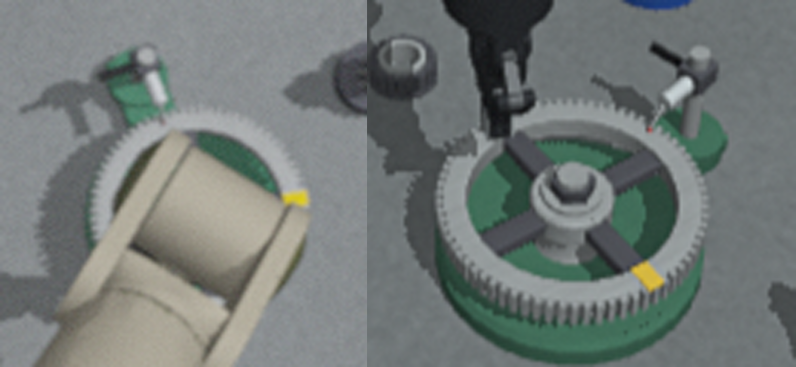

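Side view: the closed fingers hang over the left window of the gear at zoom (500,130), and the wheel is undisturbed. Next I lower the fingers into the window.

```bash
python3 -m jog '[{"linear":[0.08,0,0],"rotation":[0,0,0],"grip":0},{"linear":[0.12,0,0],"rotation":[0,0,0],"grip":0},{"linear":[0.15,0,0],"rotation":[0,0,0],"grip":0},{"linear":[0.18,0,0],"rotation":[0,0,0],"grip":0},{"linear":[0.2,0,0],"rotation":[0,0,0],"grip":0},{"linear":[0.22,0,0],"rotation":[0,0,0],"grip":0},{"linear":[0.226,0,0],"rotation":[0,0,0],"grip":0},{"linear":[0.226,0,0],"rotation":[0,0,0],"grip":0}]'
python3 - <<'E'
from h import *
from rig import capture
st()
p,d=capture("side"); b=p[:,:,::-1]
cv2.imwrite("pics/s2.png",cv2.resize(b[175:325,240:380],None,fx=4,fy=4,interpolation=cv2.INTER_CUBIC))
c=np.array([528,-228])
for ph in (141,160,175,190,205,220,235,250,262): 
    a=np.radians(ph);P=[*(c+57*np.array([np.cos(a),np.sin(a)])),52]; print(ph,np.round(P,1),want(P,75)[0])
E
```

```text
time_s: 3.12
eef_pos: [485.3, -192.3, 54.3]
ee_rot: [0.561, -0.431, 0.561, 0.429]
force: [0.1, -0.5, -0.7]
grip_width: 0.003
t 3.12 pos [ 485.3 -192.3   54.3] jaw 74.9 down [ 0.002 -0.003 -1.   ] F [ 0.1 -0.5 -0.7] g 0.003 j [-0.6   0.52  1.71 -0.    0.91 -1.91]
141 [ 483.7 -192.1   52. ] [ 0.009  0.006 -0.001]
160 [ 474.4 -208.5   52. ] [ 0.009  0.022 -0.061]
175 [ 471.2 -223.    52. ] [ 0.009  0.019 -0.111]
190 [ 471.9 -237.9   52. ] [ 0.009  0.004 -0.158]
205 [ 476.3 -252.1   52. ] [ 0.009 -0.022 -0.2  ]
220 [ 484.3 -264.6   52. ] [ 0.009 -0.059 -0.234]
235 [ 495.3 -274.7   52. ] [ 0.01  -0.103 -0.256]
250 [ 508.5 -281.6   52. ] [ 0.01  -0.151 -0.267]
262 [ 520.1 -284.4   52. ] [ 0.01  -0.191 -0.266]
```

View pics/s2.png

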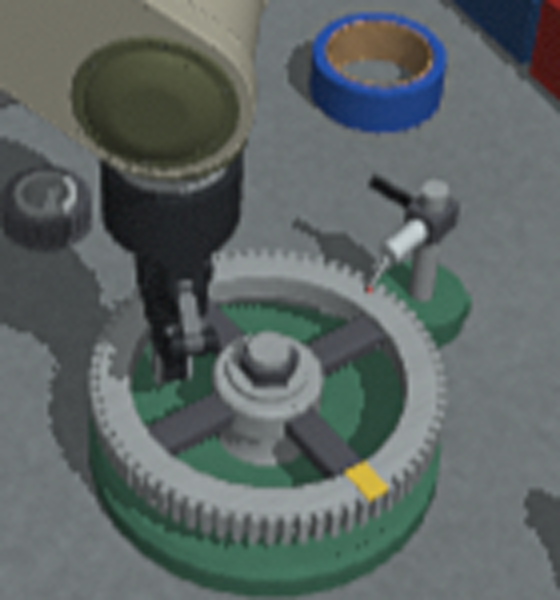

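The fingers are inside the left window at zoom (175,370), touching nothing. I'll start pushing slowly along the arc.

```bash
python3 -m jog '[{"linear":[0.008,0.014,-0.02],"rotation":[0,0,0],"grip":0},{"linear":[0.009,0.018,-0.035],"rotation":[0,0,0],"grip":0},{"linear":[0.009,0.021,-0.05],"rotation":[0,0,0],"grip":0},{"linear":[0.009,0.022,-0.061],"rotation":[0,0,0],"grip":0},{"linear":[0.009,0.022,-0.071],"rotation":[0,0,0],"grip":0},{"linear":[0.009,0.022,-0.081],"rotation":[0,0,0],"grip":0},{"linear":[0.009,0.021,-0.091],"rotation":[0,0,0],"grip":0},{"linear":[0.009,0.02,-0.101],"rotation":[0,0,0],"grip":0},{"linear":[0.009,0.019,-0.111],"rotation":[0,0,0],"grip":0},{"linear":[0.009,0.016,-0.123],"rotation":[0,0,0],"grip":0},{"linear":[0.009,0.013,-0.135],"rotation":[0,0,0],"grip":0},{"linear":[0.009,0.009,-0.147],"rotation":[0,0,0],"grip":0},{"linear":[0.009,0.004,-0.158],"rotation":[0,0,0],"grip":0},{"linear":[0.009,-0.004,-0.172],"rotation":[0,0,0],"grip":0},{"linear":[0.009,-0.013,-0.186],"rotation":[0,0,0],"grip":0},{"linear":[0.009,-0.022,-0.2],"rotation":[0,0,0],"grip":0},{"linear":[0.009,-0.022,-0.2],"rotation":[0,0,0],"grip":0}]'
python3 - <<'E'
from h import *
from rig import capture
st()
p,d=capture("side"); b=p[:,:,::-1]
cv2.imwrite("pics/s3.png",cv2.resize(b[175:325,240:380],None,fx=4,fy=4,interpolation=cv2.INTER_CUBIC))
for c_,a in blobs(p,(20,120,120),(35,255,255)):
    if 240<c_[0]<380 and c_[1]>205: P=onz("side",*c_,67); print(c_,a,P,np.degrees(np.arctan2(P[1]+228,P[0]-529.5)))
c=np.array([528,-228])
for ph in (205,212,220,227,235,242,250,256,262): 
    a=np.radians(ph);P=[*(c+57*np.array([np.cos(a),np.sin(a)])),52]; print(ph,np.round(P,1),want(P,75)[0])
E
```

```text
time_s: 4.58
eef_pos: [476.6, -253.4, 52.2]
ee_rot: [0.561, -0.432, 0.561, 0.428]
force: [-0.0, -0.0, 0.2]
grip_width: -0.002
t 4.58 pos [ 476.6 -253.4   52.2] jaw 74.9 down [ 0.003 -0.004 -1.   ] F [-0.  -0.   0.2] g -0.002 j [-0.71  0.55  1.66 -0.    0.93 -2.01]
[345.57 275.5 ] 44 [ 598.07127649 -287.79810356   67.        ] -41.09030321921943
205 [ 476.3 -252.1   52. ] [0.001 0.001 0.003]
212 [ 479.7 -258.2   52. ] [ 0.001 -0.015 -0.014]
220 [ 484.3 -264.6   52. ] [ 0.001 -0.035 -0.031]
227 [ 489.1 -269.7   52. ] [ 0.001 -0.055 -0.043]
235 [ 495.3 -274.7   52. ] [ 0.001 -0.079 -0.053]
242 [ 501.2 -278.3   52. ] [ 0.001 -0.102 -0.06 ]
250 [ 508.5 -281.6   52. ] [ 0.001 -0.128 -0.064]
256 [ 514.2 -283.3   52. ] [ 0.001 -0.148 -0.065]
262 [ 520.1 -284.4   52. ] [ 0.001 -0.167 -0.063]
```

View pics/s3.png

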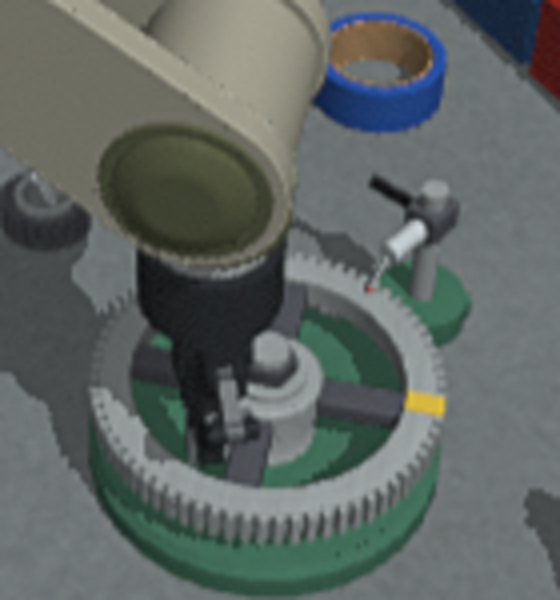

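Gear turns with the fingers: the patch is now at zoom (425,403), about -41°. I'll carry on to about 250°, then check.

```bash
python3 -m jog '[{"linear":[0.001,-0.007,-0.006],"rotation":[0,0,0],"grip":0},{"linear":[0.001,-0.015,-0.014],"rotation":[0,0,0],"grip":0},{"linear":[0.001,-0.025,-0.023],"rotation":[0,0,0],"grip":0},{"linear":[0.001,-0.035,-0.031],"rotation":[0,0,0],"grip":0},{"linear":[0.001,-0.045,-0.037],"rotation":[0,0,0],"grip":0},{"linear":[0.001,-0.055,-0.043],"rotation":[0,0,0],"grip":0},{"linear":[0.001,-0.067,-0.048],"rotation":[0,0,0],"grip":0},{"linear":[0.001,-0.079,-0.053],"rotation":[0,0,0],"grip":0},{"linear":[0.001,-0.09,-0.057],"rotation":[0,0,0],"grip":0},{"linear":[0.001,-0.102,-0.06],"rotation":[0,0,0],"grip":0},{"linear":[0.001,-0.115,-0.062],"rotation":[0,0,0],"grip":0},{"linear":[0.001,-0.128,-0.064],"rotation":[0,0,0],"grip":0},{"linear":[0.001,-0.128,-0.064],"rotation":[0,0,0],"grip":0},{"linear":[0.001,-0.128,-0.064],"rotation":[0,0,0],"grip":0}]'
python3 - <<'E'
from h import *
from rig import capture
st()
p,d=capture("side"); b=p[:,:,::-1]
cv2.imwrite("pics/s4.png",cv2.resize(b[175:325,240:380],None,fx=4,fy=4,interpolation=cv2.INTER_CUBIC))
for c_,a in blobs(p,(20,120,120),(35,255,255)):
    if 240<c_[0]<380 and c_[1]>205: P=onz("side",*c_,67); print(c_,a,P,np.degrees(np.arctan2(P[1]+228,P[0]-529.5)))
c=np.array([528,-228])
for ph in (250,256,262,265,268,272): 
    a=np.radians(ph);P=[*(c+57*np.array([np.cos(a),np.sin(a)])),52]; print(ph,np.round(P,1),want(P,75)[0])
E
```

```text
time_s: 5.8
eef_pos: [509.2, -282.1, 52.3]
ee_rot: [0.561, -0.432, 0.561, 0.428]
force: [0.1, -1.0, 0.7]
grip_width: -0.001
t 5.8 pos [ 509.2 -282.1   52.3] jaw 74.9 down [ 0.004 -0.005 -1.   ] F [ 0.1 -1.   0.7] g -0.001 j [-0.71  0.63  1.52 -0.    0.99 -2.01]
[338.68 253.62] 37 [ 620.91003054 -223.80585198   67.        ] 2.6270482283726095
250 [ 508.5 -281.6   52. ] [0.001 0.002 0.001]
256 [ 514.2 -283.3   52. ] [ 0.001 -0.018  0.   ]
262 [ 520.1 -284.4   52. ] [ 0.001 -0.038  0.002]
265 [ 523.  -284.8   52. ] [ 0.001 -0.048  0.003]
268 [ 526. -285.   52.] [ 0.001 -0.057  0.005]
272 [ 530. -285.   52.] [ 0.001 -0.07   0.009]
```

View pics/s4.png

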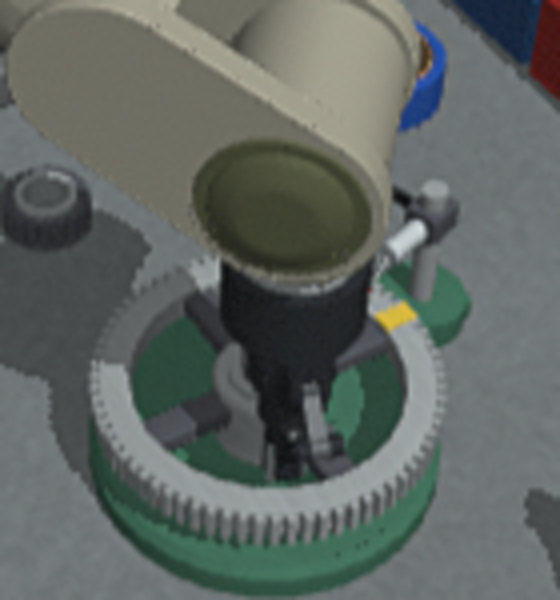

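The patch is at zoom (397,317), about 2.6°, with the tip goal at about 18.9°. I'll creep to 262° and recheck.

```bash
python3 -m jog '[{"linear":[0.001,-0.009,0],"rotation":[0,0,0],"grip":0},{"linear":[0.001,-0.018,0],"rotation":[0,0,0],"grip":0},{"linear":[0.001,-0.024,0.001],"rotation":[0,0,0],"grip":0},{"linear":[0.001,-0.031,0.001],"rotation":[0,0,0],"grip":0},{"linear":[0.001,-0.038,0.002],"rotation":[0,0,0],"grip":0},{"linear":[0.001,-0.038,0.002],"rotation":[0,0,0],"grip":0},{"linear":[0.001,-0.038,0.002],"rotation":[0,0,0],"grip":0}]'
python3 - <<'E'
from h import *
from rig import capture
st()
for n in("side","top"):
  p,d=capture(n); b=p[:,:,::-1]
  w=b[170:290,280:400] if n=="top" else b[205:325,240:380]
  cv2.imwrite(f"pics/{n}5.png",cv2.resize(w,None,fx=3,fy=3,interpolation=cv2.INTER_CUBIC))
  for c_,a in blobs(p,(20,110,110),(35,255,255),4):
    P=onz(n,*c_,67); 
    c=(529.5,-228.2) if n=="side" else (526.5,-228.2)
    if np.hypot(P[0]-c[0],P[1]-c[1])<110: print(n,c_,a,P,np.degrees(np.arctan2(P[1]-c[1],P[0]-c[0])))
a=cv2.imread("pics/top5.png");b=cv2.imread("pics/side5.png");cv2.imwrite("pics/b5.png",np.hstack([a,b]))
c=np.array([528,-228])
for ph in (262,264,265,266,268): 
    a=np.radians(ph);P=[*(c+57*np.array([np.cos(a),np.sin(a)])),52]; print(ph,np.round(P,1),want(P,75)[0])
E
```

```text
time_s: 6.43
eef_pos: [520.6, -284.6, 52.2]
ee_rot: [0.562, -0.433, 0.561, 0.427]
force: [0.6, -0.6, -0.6]
grip_width: -0.002
t 6.43 pos [ 520.6 -284.6   52.2] jaw 74.9 down [ 0.005 -0.006 -1.   ] F [ 0.6 -0.6 -0.6] g -0.002 j [-0.7   0.65  1.49 -0.    1.   -2.  ]
top [335.72 209.59] 29 [ 613.1101321  -206.78410379   67.        ] 13.88881354610894
262 [ 520.1 -284.4   52. ] [ 0.001  0.001 -0.   ]
264 [ 522.  -284.7   52. ] [ 0.001 -0.005  0.001]
265 [ 523.  -284.8   52. ] [ 0.001 -0.009  0.001]
266 [ 524.  -284.9   52. ] [ 0.001 -0.012  0.002]
268 [ 526. -285.   52.] [ 0.001 -0.018  0.003]
```

View pics/b5.png

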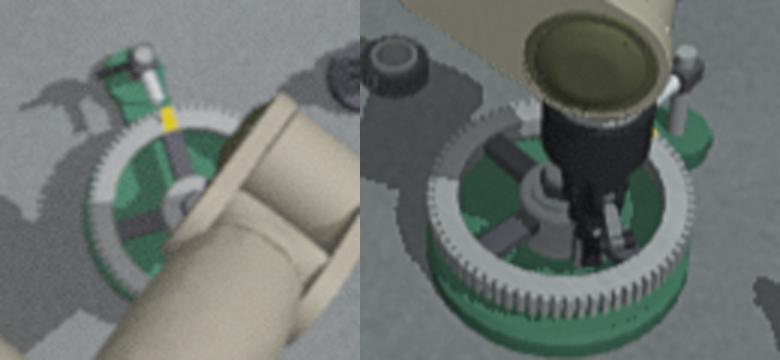

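Top view: the patch is at (335.7,209.6) and the tip was at about (333.1,209.5), so it's about 4.6° short. I'll nudge it about 4 mm.

```bash
python3 -m jog '[{"linear":[0,-0.006,0.001],"rotation":[0,0,0],"grip":0},{"linear":[0,-0.011,0.002],"rotation":[0,0,0],"grip":0},{"linear":[0,-0.015,0.002],"rotation":[0,0,0],"grip":0},{"linear":[0,-0.015,0.002],"rotation":[0,0,0],"grip":0},{"linear":[0,-0.015,0.002],"rotation":[0,0,0],"grip":0}]'
cat > look.py <<'E'
from h import *
from rig import capture
import sys
st(); t=sys.argv[1]
for n in("side","top"):
  p,d=capture(n); b=p[:,:,::-1]; np.save(f"pics/{n}{t}.npy",p)
  w=b[170:290,280:400] if n=="top" else b[205:325,240:380]
  cv2.imwrite(f"pics/{n}{t}.png",cv2.resize(w,None,fx=3,fy=3,interpolation=cv2.INTER_CUBIC))
  for c_,a in blobs(p,(20,90,90),(35,255,255),3):
    P=onz(n,*c_,67); 
    c=(529.5,-228.2) if n=="side" else (526.5,-228.2)
    if np.hypot(P[0]-c[0],P[1]-c[1])<110: print(n,c_,a,P,np.degrees(np.arctan2(P[1]-c[1],P[0]-c[0])))
a=cv2.imread(f"pics/top{t}.png");b=cv2.imread(f"pics/side{t}.png");cv2.imwrite(f"pics/b{t}.png",np.hstack([a,b]))
E
python3 look.py 6
```

```text
time_s: 6.95
eef_pos: [525.1, -285.2, 52.2]
ee_rot: [0.562, -0.433, 0.561, 0.427]
force: [0.5, -0.0, -0.1]
grip_width: -0.002
t 6.95 pos [ 525.1 -285.2   52.2] jaw 74.9 down [ 0.005 -0.006 -1.   ] F [ 0.5 -0.  -0.1] g -0.002 j [-0.69  0.65  1.47 -0.    1.01 -2.  ]
top [333.47 210.33] 36 [ 611.13348162 -200.15343731   67.        ] 18.334602809566867
```

View pics/b6.png

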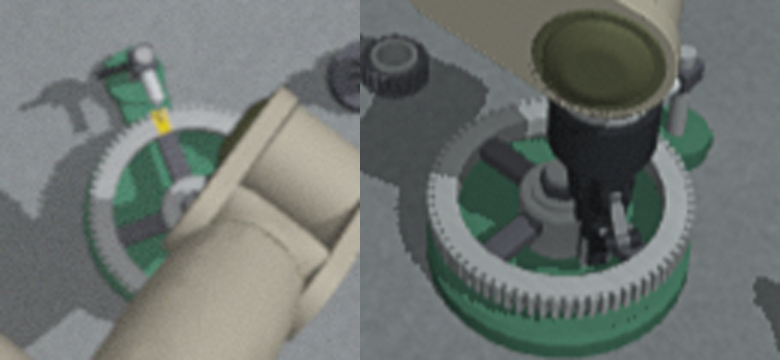

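The patch now lies around the tip (18.3° against 18.7°). I'll back the fingers off the spoke, lift out and check.

```bash
python3 -m jog '[{"linear":[0,0.012,0],"rotation":[0,0,0],"grip":0},{"linear":[0,0.025,0],"rotation":[0,0,0],"grip":0},{"linear":[0,0.025,0],"rotation":[0,0,0],"grip":0},{"linear":[-0.05,0.025,0],"rotation":[0,0,0],"grip":0},{"linear":[-0.12,0.025,0],"rotation":[0,0,0],"grip":0},{"linear":[-0.2,0.025,0],"rotation":[0,0,0],"grip":0},{"linear":[-0.3,0.025,0],"rotation":[0,0,0],"grip":0},{"linear":[-0.4,0.025,0],"rotation":[0,0,0],"grip":0},{"linear":[-0.4,0.12,0.12],"rotation":[0,0,0],"grip":0},{"linear":[-0.4,0.22,0.25],"rotation":[0,0,0],"grip":0},{"linear":[-0.4,0.3,0.4],"rotation":[0,0,0],"grip":0},{"linear":[-0.4,0.35,0.55],"rotation":[0,0,0],"grip":0},{"linear":[-0.4,0.4,0.7],"rotation":[0,0,0],"grip":0},{"linear":[-0.4,0.4,0.8],"rotation":[0,0,0],"grip":0},{"linear":[-0.4,0.4,0.9],"rotation":[0,0,0],"grip":0},{"linear":[-0.4,0.4,0.9],"rotation":[0,0,0],"grip":0}]';python3 look.py 7
```

```text
time_s: 8.38
eef_pos: [478.9, 12.2, 170.7]
ee_rot: [0.561, -0.434, 0.56, 0.428]
force: [0.1, -0.5, 0.9]
grip_width: -0.004
t 8.38 pos [478.9  12.2 170.7] jaw 75.1 down [ 0.006 -0.005 -1.   ] F [ 0.1 -0.5  0.9] g -0.004 j [-0.22  0.27  1.72 -0.    1.14 -1.53]
side [331.35 247.88] 40 [ 615.35055868 -199.79302273   67.        ] 18.308794555083253
top [333.43 210.4 ] 35 [ 610.93061607 -200.02733316   67.        ] 18.452737070607977
```

View pics/b7.png

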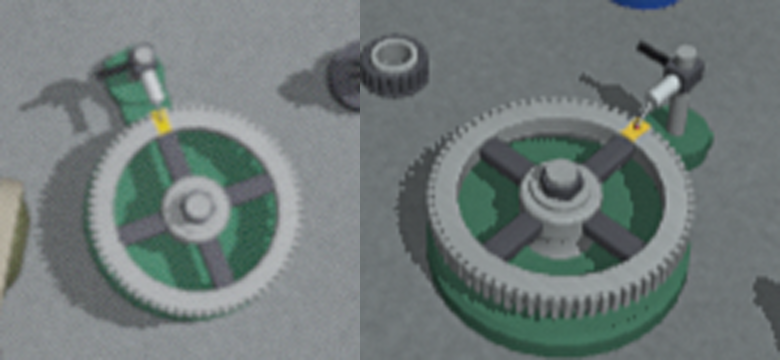

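Both views agree: the red tip sits in the middle of the patch, within 0.5° (side zoom (635,128)). Next is the key.

Run:
```python
from h import *
from rig import capture
st();print(want([469,217,150],75),want([469,217,65],75))
```

```text
t 8.48 pos [479.    8.9 170.4] jaw 75.1 down [ 0.006 -0.006 -1.   ] F [-0.4 -0.4 -0.1] g 0.002 j [-0.22  0.27  1.72 -0.01  1.14 -1.53]
[array([0.064, 0.211, 0.662]), array([ 0.003, -0.009,  0.014])] [array([0.347, 0.213, 0.663]), array([ 0.003, -0.009,  0.014])]
```

```bash
python3 -m jog '[{"linear":[0.064,0.211,0.662],"rotation":[0.003,-0.009,0.014],"grip":0},{"linear":[0.064,0.211,0.662],"rotation":[0.003,-0.009,0.014],"grip":0},{"linear":[0.064,0.211,0.662],"rotation":[0.003,-0.009,0.014],"grip":0},{"linear":[0.064,0.211,0.662],"rotation":[0.003,-0.009,0.014],"grip":0},{"linear":[0.064,0.211,0.662],"rotation":[0.003,-0.009,0.014],"grip":0},{"linear":[0.064,0.211,0.662],"rotation":[0.003,-0.009,0.014],"grip":0},{"linear":[0.064,0.211,0.662],"rotation":[0.003,-0.009,0.014],"grip":0},{"linear":[0.064,0.211,0.662],"rotation":[0.003,-0.009,0.014],"grip":0},{"linear":[0.2,0.212,0.662],"rotation":[0.003,-0.009,0.014],"grip":0},{"linear":[0.28,0.212,0.662],"rotation":[0.003,-0.009,0.014],"grip":0},{"linear":[0.347,0.213,0.662],"rotation":[0.003,-0.009,0.014],"grip":0},{"linear":[0.347,0.213,0.662],"rotation":[0.003,-0.009,0.014],"grip":0},{"linear":[0.347,0.213,0.662],"rotation":[0.003,-0.009,0.014],"grip":0},{"linear":[0.347,0.213,0.662],"rotation":[0.003,-0.009,0.014],"grip":0}]'
python3 - <<'E'
from h import *
from rig import capture
st();print(want([469,217,48],75))
o=[]
for n in("side","top"):
  p,d=capture(n); b=p[:,:,::-1]
  w=b[130:230,170:290] if n=="side" else b[200:300,130:250]
  o.append(cv2.resize(w,None,fx=3.2,fy=3.2,interpolation=cv2.INTER_CUBIC))
  print(n,proj(n,sense()["eef_pos"]),proj(n,[469,217,48]))
cv2.imwrite("pics/b8.png",np.hstack(o))
E
```

```text
time_s: 9.65
eef_pos: [470.1, 215.7, 66.5]
ee_rot: [0.562, -0.43, 0.561, 0.43]
force: [-0.3, -0.2, -0.6]
grip_width: -0.002
t 9.65 pos [470.1 215.7  66.5] jaw 74.9 down [ 0.002  0.    -1.   ] F [-0.3 -0.2 -0.6] g -0.002 j [ 0.2   0.49  1.72 -0.    0.93 -1.1 ]
[array([0.062, 0.005, 0.003]), array([-0.003,  0.002,  0.005])]
side [215.24142592 173.39978436] [215.38648008 178.36032222]
top [190.71127877 263.2189343 ] [191.55772128 264.05823836]
```

View pics/b8.png

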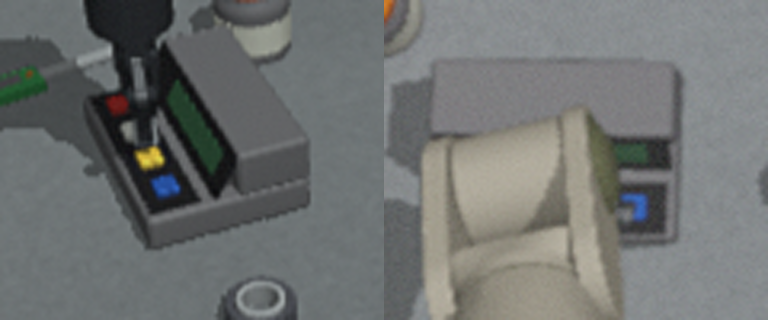

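The fingertips (zoom (148,143)) hang directly over the yellow key (150,158), clear of the white and blue ones. I'll go down gently, checking force.

```bash
python3 -m jog '[{"linear":[0.025,0.004,0.002],"rotation":[0,0,0],"grip":0},{"linear":[0.045,0.004,0.002],"rotation":[0,0,0],"grip":0},{"linear":[0.055,0.004,0.002],"rotation":[0,0,0],"grip":0},{"linear":[0.062,0.004,0.002],"rotation":[0,0,0],"grip":0},{"linear":[0.066,0.004,0.002],"rotation":[0,0,0],"grip":0},{"linear":[0.07,0.004,0.002],"rotation":[0,0,0],"grip":0},{"linear":[0.07,0.004,0.002],"rotation":[0,0,0],"grip":0},{"linear":[0.07,0.004,0.002],"rotation":[0,0,0],"grip":0}]'; python3 -c "
from h import *
st()"
```

```text
time_s: 10.42
eef_pos: [468.9, 217.2, 45.7]
ee_rot: [0.562, -0.431, 0.56, 0.43]
force: [-3.2, -0.7, 4.0]
grip_width: -0.001
t 10.42 pos [468.9 217.2  45.7] jaw 75.0 down [ 0.003  0.001 -1.   ] F [-3.2 -0.7  4. ] g -0.001 j [ 0.21  0.52  1.73 -0.    0.89 -1.1 ]
```

```bash
python3 -m jog '[{"linear":[0.003,0,0],"rotation":[0,0,0],"grip":0},{"linear":[0.006,0,0],"rotation":[0,0,0],"grip":0},{"linear":[0.009,0,0],"rotation":[0,0,0],"grip":0},{"linear":[0.009,0,0],"rotation":[0,0,0],"grip":0}]'; python3 -c "
from h import *
st()"
```

```text
time_s: 10.75
eef_pos: [469.0, 217.2, 43.1]
ee_rot: [0.562, -0.431, 0.56, 0.43]
force: [-3.0, -0.2, 6.1]
grip_width: -0.0
t 10.75 pos [469.  217.2  43.1] jaw 75.0 down [ 0.003  0.001 -1.   ] F [-3.  -0.2  6.1] g -0.0 j [ 0.21  0.53  1.73 -0.    0.88 -1.1 ]
```

```bash
python3 -m jog '[{"linear":[0.003,0,0],"rotation":[0,0,0],"grip":0},{"linear":[0.004,0,0],"rotation":[0,0,0],"grip":0},{"linear":[0.004,0,0],"rotation":[0,0,0],"grip":0}]'; python3 -c "
from h import *
st()"
```

```text
time_s: 11.0
eef_pos: [469.0, 217.2, 42.9]
ee_rot: [0.562, -0.431, 0.56, 0.43]
force: [-6.6, -1.5, 14.9]
grip_width: 0.002
t 11.0 pos [469.  217.2  42.9] jaw 75.0 down [ 0.003  0.    -1.   ] F [-6.6 -1.5 14.9] g 0.002 j [ 0.21  0.53  1.73 -0.    0.88 -1.1 ]
```

The key has bottomed: force rises from 6 to 15 N with z fixed at 42.9. I'll release it and draw clear.

```bash
python3 -m jog '[{"linear":[-0.01,0,0],"rotation":[0,0,0],"grip":0},{"linear":[-0.03,0,0],"rotation":[0,0,0],"grip":0},{"linear":[-0.07,0,0],"rotation":[0,0,0],"grip":0},{"linear":[-0.15,0,0],"rotation":[0,0,0],"grip":0},{"linear":[-0.25,0,0],"rotation":[0,0,0],"grip":0},{"linear":[-0.35,0,0],"rotation":[0,0,0],"grip":0},{"linear":[-0.45,0,0],"rotation":[0,0,0],"grip":0},{"linear":[-0.55,0,0],"rotation":[0,0,0],"grip":0},{"linear":[-0.6,0.1,-0.1],"rotation":[0,0,0],"grip":0},{"linear":[-0.6,0.2,-0.2],"rotation":[0,0,0],"grip":0},{"linear":[-0.6,0.3,-0.3],"rotation":[0,0,0],"grip":0},{"linear":[-0.6,0.35,-0.45],"rotation":[0,0,0],"grip":0},{"linear":[-0.6,0.35,-0.5],"rotation":[0,0,0],"grip":0},{"linear":[-0.6,0.35,-0.5],"rotation":[0,0,0],"grip":0},{"linear":[-0.6,0.35,-0.5],"rotation":[0,0,0],"grip":0}]'
python3 - <<'E'
from h import *
from rig import capture
st()
for n in("side","top"):
  p,d=capture(n); b=p[:,:,::-1]; cv2.imwrite(f"pics/{n}9.png",b)
  p0=np.load(f"pics/{n}0rgb.npy")
  for nm,lo,hi in(("yel",(20,110,110),(35,255,255)),("red",(0,150,100),(6,255,255)),("blu",(105,150,100),(125,255,255))):
    for q in(p0,p):
      print(n,nm,[ (tuple(map(float,c)),int(a)) for c,a in blobs(q,lo,hi,15) if (150<c[0]<390 and 155<c[1]<310)])
  df=cv2.absdiff(p,p0).max(2); print("diff px",(df>60).sum()); cv2.imwrite(f"pics/{n}d.png",(df>60).astype(np.uint8)*255)
a=cv2.imread("pics/top9.png");b=cv2.imread("pics/topd.png");cv2.imwrite("pics/c9.png",cv2.resize(np.hstack([a,b]),(800,300)))
E
```

```text
time_s: 12.25
eef_pos: [328.4, 98.9, 222.8]
ee_rot: [0.563, -0.431, 0.56, 0.429]
force: [-0.1, -0.2, 0.0]
grip_width: -0.004
t 12.25 pos [328.4  98.9 222.8] jaw 74.8 down [ 0.005  0.001 -1.   ] F [-0.1 -0.2  0. ] g -0.004 j [-0.05 -0.1   1.99  0.    1.25 -1.36]
side yel [((216.32, 178.74), 47), ((331.1, 294.64), 58)]
side yel [((216.32, 178.74), 47), ((331.54, 247.86), 37)]
side red [((206.97, 162.09), 32)]
side red [((207.0, 162.24), 34)]
side blu [((386.82, 167.0), 40), ((336.38, 196.49), 333), ((221.34, 187.58), 38)]
side blu [((386.5, 167.12), 42), ((336.18, 196.56), 340), ((221.35, 187.6), 40)]
diff px 13015
top yel [((375.7, 234.76), 33), ((191.09, 264.1), 77)]
top yel [((333.4, 210.23), 30), ((191.1, 264.09), 77)]
top red [((158.46, 263.8), 59)]
top red [((158.25, 263.53), 59)]
top blu [((254.34, 167.21), 192), ((207.44, 264.44), 63)]
top blu [((254.32, 166.93), 193), ((207.56, 264.44), 61)]
diff px 2259
```

View pics/c9.png

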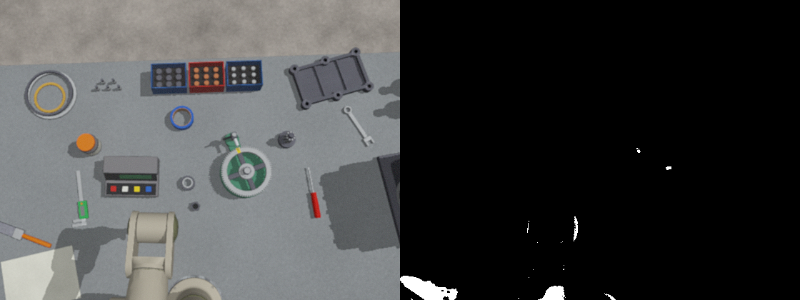

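View pics/side9.png

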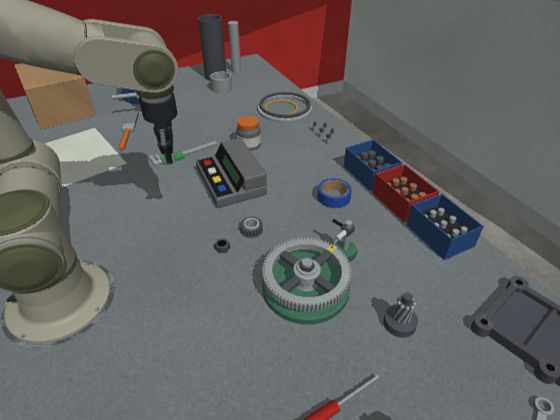

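The patch is under the tip at side (331.5,247.9) and top (333.4,210.2). The keys haven't moved in the image, and only the patch and the arm differ from the start. Handing in.

```bash
python3 -c "
from rig import finish_job
print(finish_job())"
```

```text
the job is handed in; nothing more can be done
None
```

The gear is turned to its mark, the zero key has been pressed and released, and the job is handed in at about 12.4 s of robot time.

- **Gear:** I pushed a spoke side with the closed fingertips and turned the wheel about 102° counter-clockwise, until the paint patch lay under the probe tip. After lifting out, both cameras put the patch at about 18.3–18.5°, against 18.6–18.9° for the tip. That leaves it within about 0.6°, or roughly 1 mm.
- **Zero key:** I pressed the yellow key from about 48 mm down to 42.9 mm. The force was about 6 N at 43.1 mm and then rose to 15 N with hardly any more travel, so the key had bottomed. I then released it and drew the hand clear, to z = 223 mm with no force on the tool.
- **Last pictures:** The keys, readout and loose parts matched the first pictures within noise. The only changes were the patch and the arm with its shadow. That the key is back up rests on its unchanged image, because its travel can't be read directly.
- **Disagreements:** The two cameras differed by about 3–4 mm in absolute position, a little more than the stated 2 mm calibration. I therefore compared patch and tip within each view. While pressing there was also a sideways force of up to 6.6 N on the tool, but the readout didn't shift.

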